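# Empty the mate cup into the key tray and stand it mouth down to dry

### The arm

A 6-joint arm with a two-finger parallel gripper is mounted at the origin on the work surface. World frame = base frame: x ahead of the robot, y to its left, z up, the work surface at z = 0. Lengths are in m, angles in rad, forces in N, time in s.
With the tool pointing down it reaches from about 0.275 to 0.875 m from the base axis. Payload 12.5 kg.
Tool frame: the origin (TCP) lies on the centre line of the jaws, within the pads' length; the fingertips stand r.finger_overhang ahead of it and the grasp point (between the pads) lies 3 mm ahead of it (r.finger_overhang is the distance from the TCP to the fingertips, in m); z points along the fingers, y is the line along which they close (so a half turn about z gives the same grasp; the last joint's range is limited). The gripper opens to 85 mm and grips with 20 to 120 N. Pads are 22 mm wide; open, the fingers measure 114 mm over their backs; the gripper's body (76 mm by 85 mm) begins 54 mm behind the grasp point. The pads swing forward as they close: fully open they stand 13 mm farther back than shut.
Start: joints at [1.217, 0.351, 1.652, -0, 1.139, -0.085], TCP at [0.146, 0.53, 0.253] pointing down, gripper open.
Joint ranges: [-2.75, 2.75], [-0.79, 2.1], [0.01, 2.65], [-1.57, 4.71], [0.07, 3.14], [-2.87, 2.87]. Speed limits (rad/s): [2.22, 2.22, 2.79, 3.14, 3.14, 3.14].

### API

Orientations are given as a unit quaternion [x, y, z, w].
In Python, from cell import r, optics gives the robot as it stands. The module is installed in compiled form; this text tells all that it offers. Calls block until the motion is done:
- r.move_to(position, orientation): joint-space move of the TCP to a pose.
- r.move_linear(position, rot=None, vel=0.15): straight line of the TCP; rot=None keeps the orientation; vel is the mean speed in m/s.
- r.set_joints(angles): joint-space move.
- r.set_gripper(opening, squeeze=None): opening from 0.0 (shut) to 1.0 (fully open); squeeze is the grip in N (None keeps the last); returns when the fingers have stopped.
- r.sleep(seconds).
- r.inverse_kinematics(position, orientation): joint angles nearest the present ones, or None.
- optics.get_image(name): name is "scene" or "top" or "wrist"; returns a dict with "pixels" (384x512x3 uint8, red, green, blue), "depth" (384x512 float32, m along the optical axis (not along the pixel's ray), 0 where there is no reading), "fx", "fy", "cx", "cy" (pixels), "camera_from_world" (4x4, takes a point from world to camera coordinates); the wrist camera has in their place "mount" (4x4, takes a point from camera to tool coordinates, whose origin is the TCP and whose axes are the flange's). Camera axes: x right, y down, z forward; pixel columns grow to the right and rows downward; lengths in m; the calibration is good to about 2 mm. A picture is of the moment at which its call begins: read the wrist's pose just before it.
A pose or a line that the arm cannot do raises r.PlanningError and nothing moves.
- r.hand_in(): hands the job in; it is judged then, once.
Readings, each from a call of its own:
- r.current_t(): time.
- r.current_q(): joint angles.
- r.current_qvel(): joint speeds.
- r.current_effort(): joint torques, N m.
- r.current_tool_pos(): TCP position.
- r.current_ee_rot(): TCP orientation.
- r.current_contact_force(): force on the tool from outside, world axes, zero at the start.
- r.current_torque(): the same for the moment, N m.
- r.current_opening(): opening from 0.0 (shut) to 1.0 (fully open).
- r.current_finger_force(): force on a finger pad.
Only numpy, scipy, OpenCV 4.12 (cv2) and the standard library are available. Lean on these libraries where they do the work, as an engineer would, in place of code of your own. Each camera call takes 0.05 s, during which the arm holds its last target. There are 200 camera calls.

### The job

The garage remote has been dropped into the eight-sided mate cup: empty the cup into the wooden key tray, from low down, so that the remote lies in the tray with the keys. Then stand the cup gently mouth down on the slatted drying rack, wholly on the slats and beside the straw that lies there. Do not shift the straw or the other things on the shelf.

Things in the scene. Friction and masses are not known exactly. Their poses are not given: they have to be found in the camera images.
- mate_center (a point): the mate cup: a straight-sided eight-sided white stoneware cup with a steel collar round its mouth, 56 mm across flats (61 across corners), 64 mm high, walls 5 mm, floor 6 mm thick, about 0.2 kg, closed bottom, no handle. This point is at its centre, half-way up (32 mm from foot and from mouth); z points from foot to mouth, x and y are square to flat faces (flat faces every 45 degrees). It starts mouth up, at any yaw, and lies steadily on any of its flats
- remote_center (a point): the garage remote: a grey plastic key-fob box 35 mm (x) by 25 mm (y) by 11 mm (z) with a round black button on top, about 25 g; the point is its centre. It starts loose, lying flat on the floor inside the mate cup, too deep and close-fitting for fingers
- tray: the key tray: an open wooden tray lined with cork, 130 mm (x) by 190 mm (y) outside, 26 mm high, walls and floor 6 mm thick; fixed. Origin under its centre, z up. It may stand at the left or the right
- rack: the drying rack: slatted wood, 130 mm (x) by 190 mm (y), top of the slats 18 mm above the shelf, no rim; fixed. Slats run along y. Origin under its centre, z up. A straw lies along its +x edge. It may stand at the left or the right
- straw: stainless mate straw, 170 mm long, 8 mm thick, lying on the rack along the rack's y about 48 mm to +x of the rack's centre; its flat filter end (20 mm wide) is at its own +y. Origin under its middle
- keys: two steel house keys on a wire loop, about 75 by 45 mm and 5 mm thick, lying in the tray; origin underneath, where the keys cross
- round_cup_center (a point): bystander: a round white ceramic cup, 68 mm across the mouth, 80 mm high, standing; the point is its centre, half-way up
- sugar_pot_center (a point): bystander: a round white ceramic sugar pot with a knobbed lid, 72 mm across, 92 mm high; the point is on its axis, 46 mm up
- phone: bystander: a black telephone lying flat, 71 mm (x) by 148 mm (y) by 9 mm; origin under its centre
- flask_center (a point): bystander: a steel vacuum flask, 84 mm across, 258 mm high; the point is on its axis, 130 mm up. (Beyond all these, fixed things up to 200 mm high stand along the far edge of the shelf, from 0.79 m ahead of the robot.)
- tin_center (a point): bystander: a round metal tin, 88 mm across, 140 mm high; the point is on its axis, 70 mm up

How it is judged:
On the way:
1. the remote lies in the key tray (x of remote_center in the frame of tray between -0.059 and 0.059 m and y of remote_center in the frame of tray between -0.089 and 0.089 m and z of remote_center in the frame of tray between 0.004 and 0.035 m), for 0.2 s.
At the end, for the whole second after the job is handed in: the remote rests inside the tray, the keys are still in it; the cup stands still, mouth down (within 7 degrees) on the slats, its axis 42 mm to -x to 14 mm to +x of the rack's centre and within 70 mm along y; the straw is within 20 mm of its start; nothing is held (all of step 1 and linear speed of each of remote, mate below 0.02 m/s and x of keys in the frame of tray between -0.062 and 0.062 m and y of keys in the frame of tray between -0.092 and 0.092 m and z of keys in the frame of tray below 0.035 m and angle between mate_center's own z axis and vertical above 3.02 rad and x of mate_center in the frame of rack between -0.042 and 0.014 m and y of mate_center in the frame of rack between -0.07 and 0.07 m and z of mate_center in the frame of rack between 0.045 and 0.055 m and angular speed of mate below 0.1 rad/s and distance of straw from where it was at the start of the episode below 0.02 m); the robot touches nothing.
It fails at once if a bystander (round cup, sugar pot, telephone, flask, tin) is shifted by more than 20 mm (distance of any of round_cup_center, sugar_pot_center, phone, flask_center, tin_center from where it was at the start of the episode above 0.02 m).
It fails at once if the cup is banged on the shelf, the rack or the tray (over 100 N) (contact force between mate and table above 100 N or contact force between mate and rack above 100 N or contact force between mate and tray above 100 N).
It fails at once if the cup is dropped or falls over (faster than 0.55 m/s with no finger on it, a free fall of over 15 mm) (linear speed of mate above 0.55 m/s and contact force between mate and the fingers below 0.05 N).
It fails at once if the remote is dropped from a height (faster than 2 m/s, a fall of 20 cm) (linear speed of remote above 2 m/s).
It also fails if it takes over 72 s, if anything falls off the work surface, if the arm or the gripper's body presses on something with over 40 N, if the wrist force passes 120 N, or if a joint passes its speed limit or range.

## Working session

There is one attempt and no reset: what is moved stays moved. The work goes in short steps, each a Python script; the robot and the scene stay as the last script left them, time stands still between calls to the robot, and variables do not carry over. Pictures are saved under pics/ and viewed, at most 10 in all, crops included, and the job is handed in when it is done.

```bash
mkdir -p pics; python3 - <<'E'
from cell import r, optics
import cv2,numpy as np
for n in("top","scene"):
    d=optics.get_image(n); np.savez(n+".npz",**d)
    print(n,d["fx"],d["cx"],d["cy"],np.round(d["camera_from_world"],3).tolist(),(d["depth"]>0).mean())
    cv2.imwrite(f"pics/{n}0.png",cv2.resize(d["pixels"][:,:,::-1],(800,600),interpolation=cv2.INTER_CUBIC))
print(r.finger_overhang,r.current_ee_rot(),r.current_t())
E
```

```text
top 394.69873498002187 260.48291122027507 188.28986229756413 [[0.0, -1.0, 0.02, -0.005], [-0.994, -0.002, -0.108, 0.568], [0.108, -0.02, -0.994, 1.139], [0.0, 0.0, 0.0, 1.0]] 0.995849609375
scene 390.6021500095313 257.85797924975543 195.52092983672492 [[-0.67, 0.742, 0.018, 0.39], [0.505, 0.473, -0.722, -0.216], [-0.545, -0.475, -0.691, 1.525], [0.0, 0.0, 0.0, 1.0]] 0.9961751302083334
0.022 [ 1.33977669e-01  9.90984211e-01 -5.15016378e-04 -1.10614640e-04] 0.1
```

View pics/top0.png

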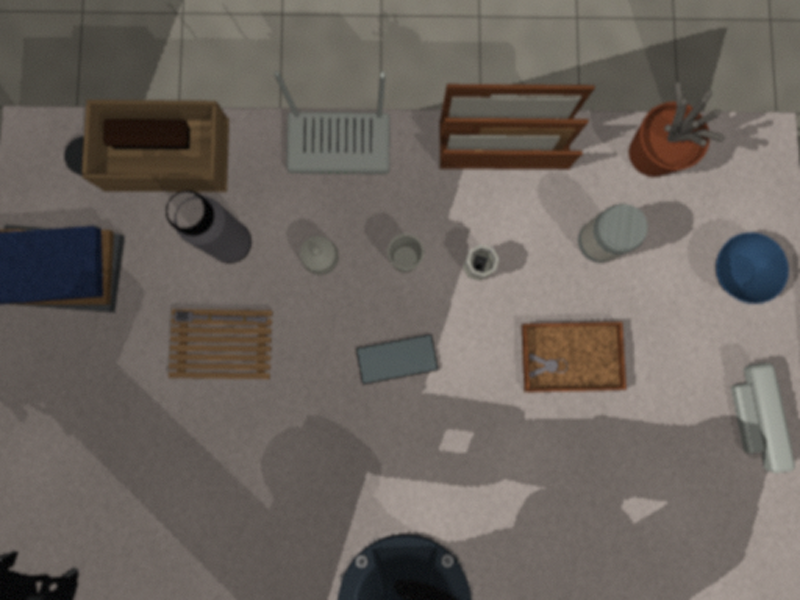

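View pics/scene0.png

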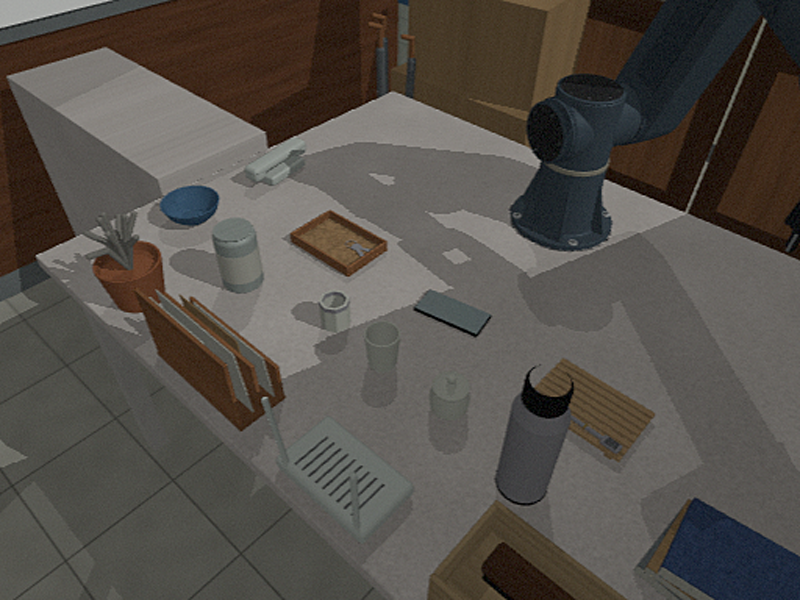

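The top view shows the mate cup at (482,262), the tray on the right at (574,355) with its keys, and the rack on the left at (220,345) with the straw along its far edge. The phone is between them at (397,358), the round cup at (405,253), the tin at (615,235) and the flask at (210,230). The scene view agrees.

```bash
cat > h.py <<'E'
import numpy as np,cv2
from scipy.spatial.transform import Rotation as R
def cloud(d,wc=None):
    T=np.linalg.inv(d["camera_from_world"]) if wc is None else wc
    v,u=np.mgrid[:384,:512]; z=d["depth"]
    P=np.stack([(u-d["cx"])/d["fx"]*z,(v-d["cy"])/d["fy"]*z,z],-1)
    return P@T[:3,:3].T+T[:3,3]
def rot(d,yax):
    "tool quaternion from approach d and closing axis y"
    d=np.array(d,float);d/=np.linalg.norm(d);y=np.array(yax,float);y-=d*(y@d);y/=np.linalg.norm(y)
    return R.from_matrix(np.stack([np.cross(y,d),y,d],1)).as_quat()
def pd(az,el): return np.array([np.cos(el)*np.cos(az),np.cos(el)*np.sin(az),np.sin(el)])
E
cat > m.py <<'E'
from h import *
d=dict(np.load("top.npz"));P=cloud(d);hsv=cv2.cvtColor(d["pixels"],cv2.COLOR_RGB2HSV)
X,Y,Z=P[...,0],P[...,1],P[...,2]
print("table z",np.median(Z[230:300,260:300]))
def rect(n,m):
    c,s,a=cv2.minAreaRect((P[m][:,:2]*1000).astype(np.float32)); print(n,np.round(c,1),np.round(s,1),round(a,1),m.sum(),"z",np.percentile(Z[m],[5,50,95]).round(4))
box=lambda u0,u1,v0,v1:(lambda M:(M.__setitem__((slice(v0,v1),slice(u0,u1)),True),M)[1])(np.zeros((384,512),bool))
rect("tray",box(325,410,195,260)&(Z>0.012)&(Z<.04))
rect("rack",box(95,185,190,250)&(Z>0.010)&(Z<.04))
rect("straw",box(95,185,190,250)&(Z>0.0215)&(Z<.04))
rect("phone",box(220,290,205,250)&(Z>0.005)&(Z<.04))
rect("matetop",box(290,330,145,195)&(Z>0.055)&(Z<.08))
rect("round",box(240,275,140,180)&(Z>0.070)&(Z<.1))
rect("tin",box(360,425,115,180)&(Z>0.13)&(Z<.16))
rect("sugar",box(185,225,140,180)&(Z>0.05)&(Z<.12))
E
python3 m.py
python3 - <<'E'
from cell import r
from h import *
print(r.current_tool_pos())
c=np.array([.56,-.13])
for n,p,el,az,up in [("pick",(.56,-.13,.045),-30,0,1),("pick",(.56,-.13,.045),-30,-15,1),("pour",(.43,-.28,.12),0,-15,-1),("pour",(.41,-.28,.12),-10,-20,-1),("pour",(.43,-.28,.12),0,-45,-1),("lay",(.42,.18,.03),-60,20,-1),("re",(.42,.18,.03),-60,200,-1),("re",(.42,.18,.03),-60,110,-1),("re",(.42,.18,.03),-60,-70,-1),("place",(.42,.41,.054),-30,45,1),("place",(.42,.41,.054),-30,0,1),("over",(.5,-.13,.3),-90,0,1)]:
    for s in(1,-1):
        a=np.radians(az); q=r.inverse_kinematics(p,rot(pd(a,np.radians(el)),[-s*np.sin(a),s*np.cos(a),0]))
        print(n,el,az,s,None if q is None else np.round(q,2))
E
```

```text
table z -0.00026117582146778506
tray [ 450.5 -321.4] [130.4 191.1] 1.4 564 z [0.0132 0.0245 0.0286]
rack [474.8 349.6] [190.8 130. ] 90.0 2196 z [0.0138 0.0182 0.0254]
straw [474.5 347.1] [186.  126.7] 88.8 305 z [0.0217 0.0242 0.0287]
phone [449.5   2.8] [114.2 187.3] 3.9 1139 z [0.0057 0.009  0.0126]
matetop [ 628.4 -142.7] [56.4 57.5] 27.1 140 z [0.0588 0.0633 0.0662]
round [641.3   1.1] [63.1 64.9] 89.7 117 z [0.0728 0.0788 0.0827]
tin [ 677.4 -380.7] [81.9 79.6] 83.3 691 z [0.1325 0.1392 0.1424]
sugar [640.3 162.8] [64.3 65. ] 21.6 425 z [0.057  0.0708 0.0893]
[0.145949   0.53000081 0.25280046]
pick -30 0 1 [-0.48  0.78  2.21  2.61  0.91  1.66]
pick -30 0 -1 [-0.48  0.78  2.21  2.61  0.91 -1.48]
pick -30 -15 1 [-0.34  0.78  2.23  3.06  0.91  1.58]
pick -30 -15 -1 [-0.34  0.78  2.23  3.06  0.91 -1.56]
pour 0 -15 1 [-1.    0.94  2.35  2.4   1.68  1.47]
pour 0 -15 -1 [-1.    0.94  2.35  2.4   1.68 -1.67]
pour -10 -20 1 [-0.99  0.81  2.43  2.51  1.48  1.51]
pour -10 -20 -1 [-0.99  0.81  2.43  2.51  1.48 -1.64]
pour 0 -45 1 [-0.56  0.95  2.38  3.37  1.75  1.61]
pour 0 -45 -1 [-0.56  0.95  2.38  3.37  1.75 -1.53]
lay -60 20 1 [0.29 0.55 2.32 3.02 0.26 1.64]
lay -60 20 -1 [ 0.29  0.55  2.32  3.02  0.26 -1.51]
re -60 200 1 [ 0.31  0.77  1.71 -0.02  1.19  1.55]
re -60 200 -1 [ 0.31  0.77  1.71 -0.02  1.19 -1.6 ]
re -60 110 1 [0.04 0.65 2.   0.72 0.8  2.24]
re -60 110 -1 [ 0.04  0.65  2.    0.72  0.8  -0.9 ]
re -60 -70 1 [ 0.56  0.66  1.97 -0.76  0.79  0.84]
re -60 -70 -1 [ 0.56  0.66  1.97 -0.76  0.79 -2.3 ]
place -30 45 1 [0.64 0.76 2.2  2.98 0.87 1.6 ]
place -30 45 -1 [ 0.64  0.76  2.2   2.98  0.87 -1.54]
place -30 0 1 [1.   0.79 2.   4.36 0.89 1.19]
place -30 0 -1 [ 1.    0.79  2.    4.36  0.89 -1.95]
over -90 0 1 [-0.34  0.24  1.68  0.    1.22 -1.92]
over -90 0 -1 [-0.34  0.24  1.68  0.    1.22  1.23]
```

```bash
cat > w.py <<'E'
from cell import r, optics
from h import *
def wrist(name):
    T=np.eye(4);T[:3,:3]=R.from_quat(r.current_ee_rot()).as_matrix();T[:3,3]=r.current_tool_pos()
    d=optics.get_image("wrist"); cv2.imwrite(f"pics/{name}.png",cv2.resize(d["pixels"][:,:,::-1],(800,600)))
    np.savez(name+".npz",wc=T@d["mount"],**d); return d,T@d["mount"]
E
python3 - <<'E'
from w import *
a=-.25
r.move_to([.52,-.12,.30],rot([0,0,-1],[-np.sin(a),np.cos(a),0]))
d,W=wrist("w1"); P=cloud(d,W); Z=P[...,2]
print(np.round(d["mount"],3).tolist(),r.current_q(),r.current_t())
m=(Z>.058)&(Z<.07)&(abs(P[...,0]-.628)<.05)&(abs(P[...,1]+.143)<.05)
p=P[m][:,:2]; print(m.sum(), cv2.minAreaRect((p*1000).astype(np.float32)))
# support width vs direction: flats are minima, period 45 deg
best=[]
h=cv2.convexHull((p*1000).astype(np.float32))[:,0]
for k in range(0,180,3):
    n=np.array([np.cos(np.radians(k)),np.sin(np.radians(k))]); best.append(np.ptp(h@n))
b=np.array(best).reshape(4,15); print(np.round(b.mean(0),1)); print(np.round(b,1))
(c,rad)=cv2.minEnclosingCircle(h);print(c,rad)
E
```

```text
[[-0.0, -0.953, -0.302, 0.077], [1.0, -0.0, -0.0, 0.001], [0.0, -0.302, 0.953, -0.12], [0.0, 0.0, 0.0, 1.0]] [-3.12933463e-01  2.75696808e-01  1.63603136e+00  8.08646595e-05
  1.22991972e+00 -1.63465199e+00] 2.8083
562 ((630.8311767578125, -144.1597900390625), (57.14307403564453, 57.26879119873047), 29.001346588134766)
[60.5 60.8 60.9 60.8 60.6 60.2 59.7 59.  58.2 57.5 57.4 58.1 58.9 59.6
 60.1]
[[60.4 60.7 60.8 60.8 60.6 60.2 59.7 59.  58.1 57.5 57.4 58.2 58.9 59.4
  59.8]
 [60.  60.1 60.1 60.  59.6 59.2 58.5 57.9 57.3 56.7 57.1 57.8 58.8 59.6
  60.2]
 [60.7 61.  61.1 61.1 60.9 60.5 60.  59.3 58.5 57.5 57.4 58.4 59.3 60.
  60.6]
 [61.1 61.4 61.5 61.5 61.3 61.  60.5 59.9 59.1 58.1 57.7 58.  58.6 59.3
  59.9]]
(630.875244140625, -144.41448974609375) 30.768383026123047
```

View pics/w1.png

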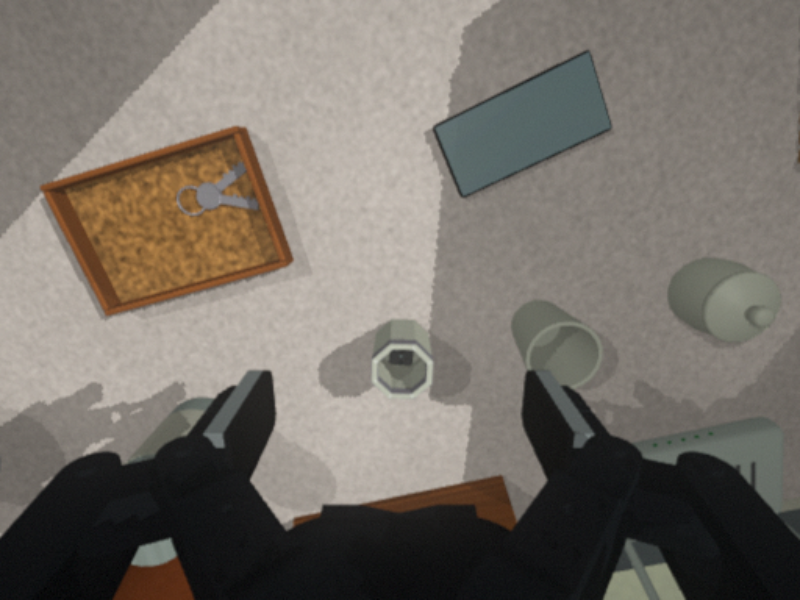

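The wrist view shows the cup at about (402,365), with the dark remote inside. The octagon's flats are at about -16.5° and its centre is at (0.630, -0.144). Next I grasp it from the robot's side with the tool pitched 30° down.

```bash
python3 - <<'E'
from w import *
az=np.radians(-16.5); el=np.radians(-30); d=pd(az,el); s=1
Q=rot(d,[-s*np.sin(az),s*np.cos(az),0])
g=np.array([.630,-.144,.036]); t=g-.003*d
pre=t-.11*d
hi=pre+[0,0,.10]
q=np.array(r.current_q()); qp=np.array(r.inverse_kinematics(hi,Q)); print(qp.round(2))
A=q.copy();A[4]=.1
B=A.copy();B[0]=qp[0];B[3]=qp[3];B[5]=qp[5]
for k in(A,B,qp): r.set_joints(k)
r.move_linear(pre)
r.move_linear(t,vel=.08); print("f",r.current_contact_force())
r.set_gripper(0.0,squeeze=40)
print(r.current_opening(),r.current_finger_force(),r.current_contact_force(),r.current_t())
r.move_linear(t+[0,0,.05],vel=.08)
print(r.current_opening(),r.current_finger_force(),r.current_contact_force(),r.current_q())
o=optics.get_image("scene");cv2.imwrite("pics/s1.png",cv2.resize(o["pixels"][100:300,130:400,::-1],(800,593)))
E
```

```text
[-0.3   0.34  2.3   3.11  0.55  1.59]
f [-0.0957105   0.00244711 -0.48946913]
0.6485128819464613 42.91841550031677 [-2.88814125  0.57539135  4.02925342] 10.6667
0.6495097809681901 42.534679882228374 [ 0.25326694 -0.06735393 -2.75123793] [-0.30102486  0.69751547  2.07895723  3.12360913  0.68142242  1.57818462]
```

View pics/s1.png

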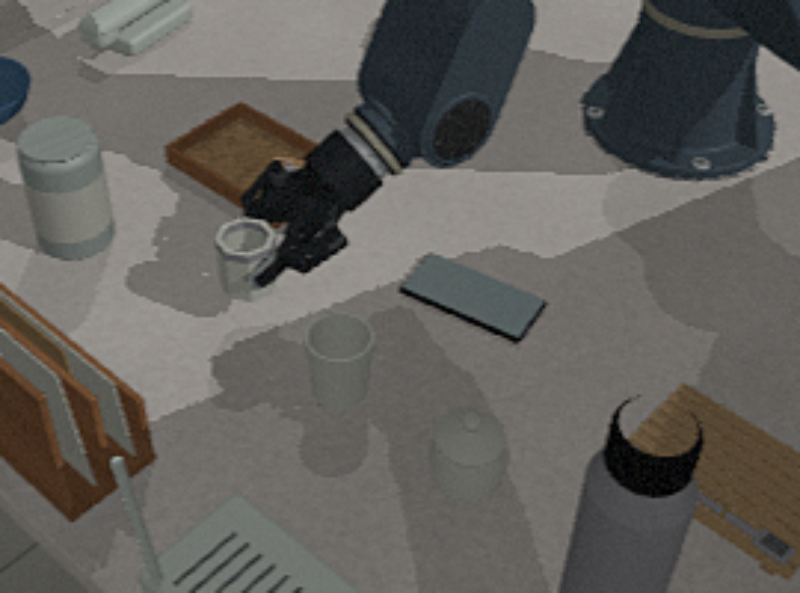

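```bash
python3 - <<'E'
from w import *
p=np.array(r.current_tool_pos()); r.move_linear(p+[-.05,-.01,.12])
az=np.radians(-36); d=pd(az,np.radians(-5))
Q=rot(d,[-np.sin(az),np.cos(az),0])
t=np.array([.468,-.344,.105])-.003*d
r.move_to(t+[0,0,.1],Q); r.move_linear(t,vel=.1)
q=np.array(r.current_q()); print(q.round(2),r.current_tool_pos(),r.current_t())
q1=q.copy(); q1[5]-=np.pi; print(q1[5])
for f in np.linspace(0,1,9)[1:]:
    r.set_joints(q+(q1-q)*f)
r.sleep(.3)
print(r.current_opening(),r.current_finger_force(),r.current_t())
for n in("scene","top"):
    o=optics.get_image(n); c=o["pixels"][100:260,130:330] if n=="scene" else o["pixels"][150:270,310:430]
    cv2.imwrite(f"pics/{n}2.png",cv2.resize(c[...,::-1],(500,500*c.shape[0]//c.shape[1])))
a=cv2.imread("pics/scene2.png");b=cv2.imread("pics/top2.png");b=cv2.resize(b,(300,300));
k=np.zeros((400,800,3),np.uint8);k[:400,:500]=a[:400];k[:300,500:]=b;cv2.imwrite("pics/p2.png",k)
E
```

```text
[-0.78  0.89  2.26  2.99  1.5   1.57] [ 0.4657376  -0.34226263  0.10583217] 14.5417
-1.5731037307798477
0.6498777126753481 42.86331184906885 18.5667
```

View pics/p2.png

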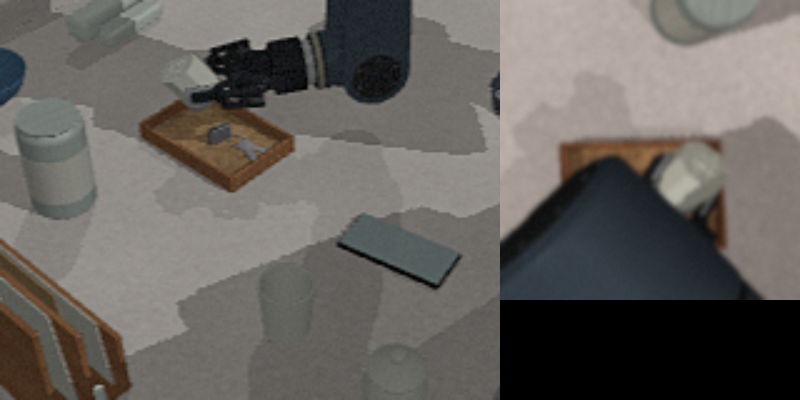

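The remote now lies in the tray beside the keys, at about (218,133) in the scene crop, and the cup is empty. Next I lay the cup on a flat in the free area between the phone and the rack.

```bash
python3 - <<'E'
from w import *
p=np.array(r.current_tool_pos()); r.move_linear(p+[-.02,.02,.15])
az=np.radians(23); d=pd(az,np.radians(-60))
Q=rot(d,[np.sin(az),-np.cos(az),0])
g=np.array([.40,.17,.033]); t=g-.003*d
r.move_to(t+[0,0,.12],Q); r.move_linear(t,vel=.08)
r.sleep(.2); f0=np.array(r.current_contact_force())
for i in range(12):
    t=t-[0,0,.001]; r.move_linear(t,vel=.02)
    f=np.array(r.current_contact_force())-f0
    if f[2]>4: break
print(i,f,r.current_tool_pos(),r.current_t())
r.set_gripper(1.0); r.sleep(.2)
r.move_linear(np.array(r.current_tool_pos())-.16*d,vel=.15)
q=np.array(r.current_q());print(q.round(2),r.current_t())
# lean back with camera view
o=optics.get_image("top"); np.savez("top3.npz",**o); P=cloud(o);Z=P[...,2]
d_,W=wrist("w3"); P2=cloud(d_,W)
for P in(P,P2):
    m=(P[...,2]>.045)&(P[...,2]<.066)&(abs(P[...,0]-.40)<.06)&(abs(P[...,1]-.17)<.06)
    x=(P[m][:,:2]*1000).astype(np.float32); print(m.sum(),cv2.minAreaRect(x) if m.sum() else 0)
E
```

```text
Traceback (most recent call last):
cell.PlanningError: the arm cannot follow that straight line within its joint ranges
```

```bash
python3 - <<'E'
from w import *
print(np.round(r.current_q(),2),r.current_t(),r.current_finger_force())
for a in(-70,-30,-10,23,60,100):
  az=np.radians(a); d=pd(az,np.radians(-60)); Q=rot(d,[np.sin(az),-np.cos(az),0])
  for z in(.14,.08,.03):
    q=r.inverse_kinematics(np.array([.40,.17,z])-.003*d,Q); print(a,z,None if q is None else np.round(q,2))
E
```

```text
[0.25 0.16 2.34 0.53 0.15 0.92] 21.9333 42.74545758264139
-70 0.14 [ 0.57  0.41  2.   -0.64  0.96 -2.49]
-70 0.08 [ 0.57  0.53  2.02 -0.7   0.85 -2.38]
-70 0.03 [ 0.57  0.64  2.03 -0.78  0.77 -2.27]
-30 0.14 None
-30 0.08 [ 0.54  0.44  2.23 -1.17  0.49 -2.58]
-30 0.03 [ 0.54  0.57  2.23 -1.43  0.46 -2.3 ]
-10 0.14 None
-10 0.08 [ 0.46  0.4   2.31  4.7   0.3  -2.56]
-10 0.03 [ 0.46  0.55  2.32  4.25  0.34 -2.09]
23 0.14 [0.25 0.19 2.35 0.73 0.11 0.71]
23 0.08 [ 0.25  0.37  2.37  2.6   0.14 -1.16]
23 0.03 [ 0.25  0.53  2.38  2.88  0.3  -1.45]
60 0.14 [ 0.05  0.24  2.27  0.97  0.53 -0.26]
60 0.08 [ 0.05  0.41  2.3   1.29  0.45 -0.62]
60 0.03 [ 0.05  0.55  2.3   1.6   0.43 -0.96]
100 0.14 [ 0.01  0.36  2.08  0.67  0.91 -0.65]
100 0.08 [ 0.01  0.49  2.11  0.76  0.8  -0.78]
100 0.03 [ 0.01  0.61  2.11  0.85  0.72 -0.9 ]
```

```bash
python3 - <<'E'
from w import *
az=np.radians(90); d=pd(az,np.radians(-60))
Q=rot(d,[np.sin(az),-np.cos(az),0])
g=np.array([.40,.17,.033]); t=g-.003*d
r.move_to(t+[0,0,.12],Q); r.move_linear(t,vel=.1)
r.sleep(.2); f0=np.array(r.current_contact_force())
for i in range(12):
    t=t-[0,0,.001]; r.move_linear(t,vel=.02)
    f=np.array(r.current_contact_force())-f0
    if f[2]>4: break
print(i,f,r.current_tool_pos(),r.current_t())
r.set_gripper(1.0); r.sleep(.2)
r.move_linear(np.array(r.current_tool_pos())-.15*d,vel=.2)
q=np.array(r.current_q());print(q.round(2),r.current_t())
o=optics.get_image("top"); np.savez("top3.npz",**o); P=cloud(o);Z=P[...,2]
d_,W=wrist("w3"); P2=cloud(d_,W)
for P in(P,P2):
    m=(P[...,2]>.045)&(P[...,2]<.066)&(abs(P[...,0]-.40)<.06)&(abs(P[...,1]-.17)<.06)
    x=(P[m][:,:2]*1000).astype(np.float32); print(m.sum(),cv2.minAreaRect(x) if m.sum() else 0)
E
```

```text
4 [-3.23222482 -5.17604583 16.7262579 ] [0.40010243 0.1685531  0.03128108] 26.0333
[-0.19  0.29  2.13  0.65  0.94 -0.64] 27.5417
366 ((399.229248046875, 174.975830078125), (51.14629364013672, 63.78096008300781), 0.5845764875411987)
2997 ((400.3519287109375, 174.07752990722656), (46.285614013671875, 64.49451446533203), 0.43744271993637085)
```

View pics/w3.png

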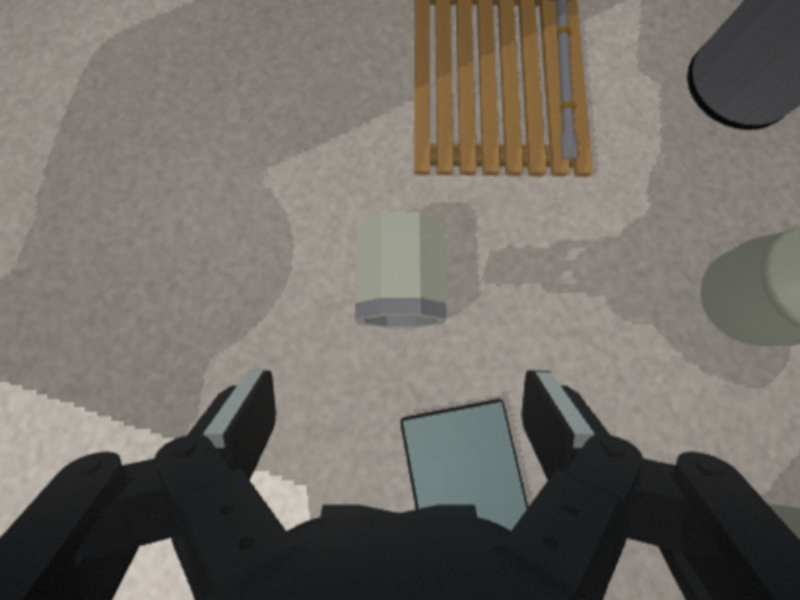

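The cup lies on a flat at (0.400, 0.174) with its mouth toward -y, and its axis is within 0.5° of y. Next I regrip it with the tool leaning the other way, then pitch it mouth down.

```bash
python3 - <<'E'
from w import *
p=np.array(r.current_tool_pos()); r.move_linear(p+[0,0,.08],vel=.25)
az=-np.pi/2; d=pd(az,np.radians(-60)); Q=rot(d,[1,0.006,0])
t=np.array([.400,.180,.028])-.003*d; pre=t-.11*d
r.move_to(pre,Q); r.move_linear(t,vel=.1)
f0=np.array(r.current_contact_force()); print("f",f0)
r.set_gripper(0.0,squeeze=40); print(r.current_opening(),r.current_finger_force())
r.move_linear(t+[0,0,.05],vel=.08); r.move_linear(t+[-.03,0,.20],vel=.2)
q=np.array(r.current_q());print(q.round(2),r.current_opening(),r.current_t())
A=q.copy();A[4]=.1;A[1]-=.35; r.set_joints(A)
print(r.current_tool_pos(),np.round(R.from_quat(r.current_ee_rot()).as_matrix()[:,2],2))
for a in(0,20,40,60,90):
  z=np.radians(a); D=pd(z,np.radians(-30)); QQ=rot(D,[np.sin(z),-np.cos(z),0])
  for h in(.20,.15,.056):
    k=r.inverse_kinematics(np.array([.461,.35,h])-.003*D,QQ); print(a,h,None if k is None else np.round(k,2))
o=optics.get_image("scene");cv2.imwrite("pics/s4.png",o["pixels"][...,::-1])
E
```

```text
f [ 0.53706649  0.46214829 -0.48498677]
0.649384308779705 42.847324435715564
[ 0.59  0.29  1.89 -0.45  1.3   0.78] 0.6504547089222057 32.6917
[0.48968815 0.3698633  0.5063733 ] [ 0.8   0.48 -0.35]
0 0.2 [ 0.85  0.43  2.09  4.45  0.74 -2.28]
0 0.15 [ 0.85  0.54  2.1   4.33  0.77 -2.11]
0 0.056 [ 0.85  0.77  2.08  4.15  0.87 -1.86]
20 0.2 [ 0.69  0.37  2.2   3.75  0.53 -1.94]
20 0.15 [ 0.69  0.49  2.21  3.64  0.65 -1.81]
20 0.056 [ 0.69  0.75  2.2   3.54  0.86 -1.66]
40 0.2 [ 0.49  0.35  2.24  2.77  0.51 -1.35]
40 0.15 [ 0.49  0.48  2.25  2.85  0.65 -1.44]
40 0.056 [ 0.49  0.74  2.23  2.91  0.88 -1.53]
60 0.2 [ 0.32  0.38  2.18  2.    0.69 -0.95]
60 0.15 [ 0.32  0.5   2.19  2.14  0.75 -1.13]
60 0.056 [ 0.32  0.75  2.17  2.3   0.89 -1.38]
90 0.2 [ 0.19  0.5   1.96  1.35  1.06 -0.77]
90 0.15 [ 0.19  0.6   1.97  1.41  1.04 -0.9 ]
90 0.056 [ 0.19  0.8   1.95  1.53  1.02 -1.11]
```

View pics/s4.png

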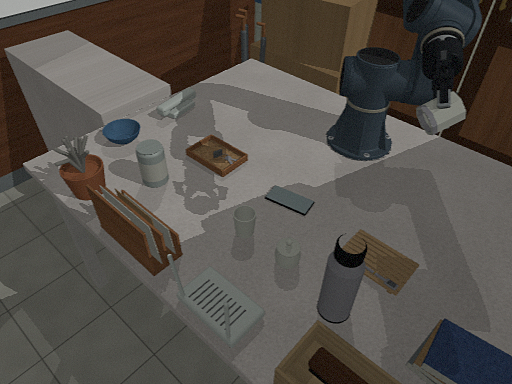

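The cup is held firmly, mouth toward the robot, and everything else is undisturbed. The remote and keys are in the tray at about (222,155). Next I place the cup on the rack.

```bash
python3 - <<'E'
from w import *
a=np.radians(40); D=pd(a,np.radians(-30)); Q=rot(D,[np.sin(a),-np.cos(a),0])
t=np.array([.461,.35,.062])-.003*D
hi=t+[0,0,.12]
q=np.array(r.current_q()); k=np.array(r.inverse_kinematics(hi,Q))
B=q.copy();B[0]=k[0];B[3]=k[3];B[5]=k[5]
r.set_joints(B); r.set_joints(k); r.move_linear(t,vel=.08)
r.sleep(.2); f0=np.array(r.current_contact_force())
for i in range(24):
    t=t-[0,0,.0005]; r.move_linear(t,vel=.02)
    f=np.array(r.current_contact_force())-f0
    if f[2]>3: break
print(i,f,t,r.current_t())
o=optics.get_image("scene");cv2.imwrite("pics/s5.png",cv2.resize(o["pixels"][200:320,300:460,::-1],(800,600)))
E
```

```text
11 [-4.20978149 -1.88182994  7.01348358] [0.45900976 0.34832999 0.0575    ] 43.0667
```

View pics/s5.png

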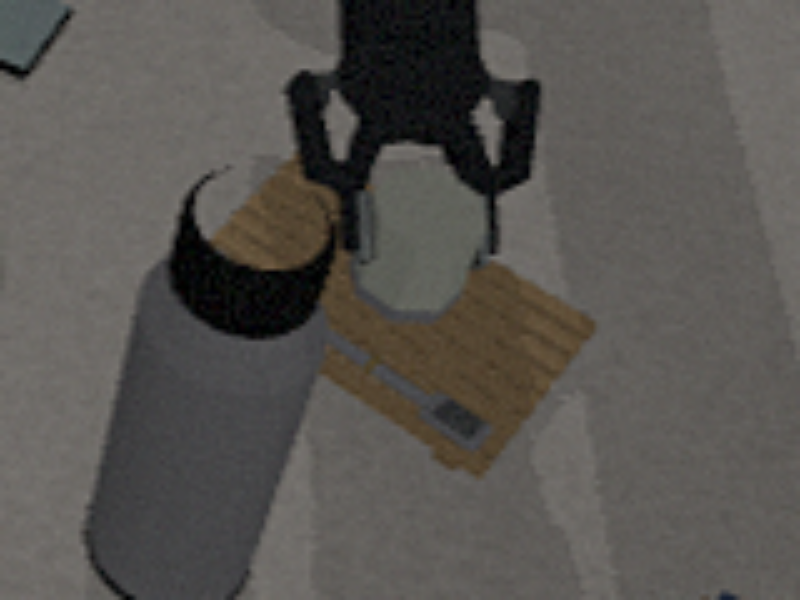

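The cup is mouth down on the slats, clear of the straw. Contact came at exactly the height I expected, so I release, retract and check.

```bash
python3 - <<'E'
from w import *
D=pd(np.radians(40),np.radians(-30))
r.set_gripper(1.0); r.sleep(.2)
p=np.array(r.current_tool_pos()); r.move_linear(p-.12*D,vel=.1); r.move_linear(p-.12*D+[-.05,-.04,.08],vel=.2)
r.sleep(.5)
o=optics.get_image("top");P=cloud(o);Z=P[...,2]
m=(Z>.072)&(Z<.09)&(abs(P[...,0]-.46)<.05)&(abs(P[...,1]-.35)<.05)
x=P[m]; print(m.sum(),cv2.minEnclosingCircle((x[:,:2]*1000).astype(np.float32)),np.median(x[:,2]))
c=np.linalg.lstsq(np.c_[x[:,:2],np.ones(len(x))],x[:,2],rcond=None)[0];print("tilt",c[:2])
a=cv2.resize(o["pixels"][...,::-1][130:270,90:420],(800,340)); s=optics.get_image("scene")["pixels"][...,::-1]
b=cv2.resize(s[120:320,160:460],(390,260)); k=np.zeros((600,800,3),np.uint8);k[:340]=a;k[340:,:390]=b;cv2.imwrite("pics/f.png",k)
print(r.current_t())
E
```

```text
354 ((458.6734924316406, 351.4919738769531), 30.06903839111328) 0.08202077150875287
tilt [0.01000181 0.0074585 ]
46.3417
```

View pics/f.png

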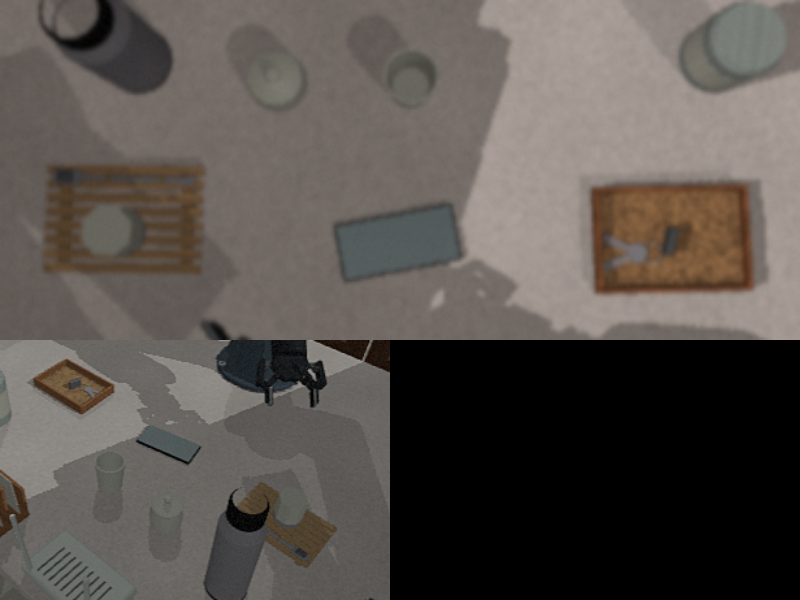

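The cup stands mouth down at (0.459, 0.351), with its top at z = 0.082 and less than 1° of tilt. The straw is in place at the far edge, and the remote (670,240) and keys (628,252) are in the tray.

```bash
python3 -c "
from cell import r
print(r.hand_in())"
```

```text
the job is handed in; nothing more can be done
None
```

The job is handed in, with no verdict returned: in the last pictures the remote lay in the tray with the keys, the cup stood mouth down on the slats beside the straw, and I saw nothing else on the shelf shifted.

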